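# Drill bits into the rack by size

## Robot

A 6-joint arm with a two-finger parallel gripper is mounted at the origin on a cart in front of the work surface, level with it; the furniture and walls round the work are solid. World frame = base frame: x ahead of the robot, y to its left, z up, the work surface at z = 0. Lengths are in mm, angles in rad, forces in N, time in s.
With the tool pointing down it reaches from about 275 to 1000 mm from the base axis. Payload 8.4 kg.
Tool frame: the origin (TCP) lies midway between the tips of the shut fingers; the grasp point (between the pads) lies 19 mm behind it; z points along the fingers, y is the line along which they close (so a half turn about z gives the same grasp; the last joint's range is limited). The gripper opens to 85 mm and grips with 20 to 120 N. Pads are 22 mm wide; open, the fingers measure 114 mm over their backs; the gripper's body (76 mm by 85 mm) begins 54 mm behind the grasp point. The pads swing forward as they close: fully open they stand 13 mm farther back than shut.
Start: joints at [-1.288, 0.353, 1.633, -0, 1.155, -0.002], TCP at [175.602, -599.827, 231.281] pointing down, gripper open.
Joint ranges: [-2.63, 2.63], [-0.92, 2.1], [0.06, 2.66], [-1.3, 4.44], [0, 2.69], [-3.02, 3.02]. Speed limits (rad/s): [2.22, 2.22, 2.79, 3.14, 3.14, 3.14].

## Interface

Orientations are given as [roll, pitch, yaw] about the fixed x, y, z axes, in that order (R = Rz(yaw) Ry(pitch) Rx(roll)).
In Python, from rig import telemetry, optics, r gives the robot as it stands.
- The arm moves only by the tool play_rows, never from a script. Its arguments are lists of equal length, an entry for each row: "dp": the shift along the tool's x, y, z in units of 40 mm (1.0 is 40 mm), a list of three; "rot": the turn, a rotation vector about the tool's x, y, z in units of 6 degrees (1.0 is 6 degrees), a list of three. In form: {"dp": [[tx, ty, tz], ...], "rot": [[ax, ay, az], ...]}. A call has 1 to 5 rows; each row is the pose to reach, as a shift and turn from the pose commanded when the call began, along the tool's axes at that moment; what a row does not reach only later rows make up. A row lasts 1/12 s, in which the tool goes at most 41.7 mm and 7.16 degrees, less where a joint would pass 70% of its speed; a pose out of reach is approached as far as the arm can. A call with a gripper value outside its range is refused whole. "fingers" is the opening, from 0 (shut) to 1 (fully open), set as the call begins (left out, the last holds). The fingers move at their own pace and stop on an object; "grip_force" is the grip in N (left out, the last holds). Time passes only in rows, so rows that repeat a pose let the fingers close. It gives the time, the measured TCP pose, the force, the opening and the grip force at its end, in the units of the state.
- telemetry.sense(): the state, without advancing time (a new reading comes with each control period).
- optics.grab_frame(name): name is "side" or "top" or "wrist"; returns a dict with "color" (400x640x3 uint8, red, green, blue), "mtx" (3x3 intrinsics, pixels), "D" ([k1, k2, p1, p2, k3] as OpenCV has them; the pictures are not rectified), "R" (3x3) and "t" (3): a world point X has camera coordinates R X + t; the wrist camera has in their place "mount" (4x4, takes a point from camera to tool coordinates, whose origin is the TCP and whose axes are the flange's). Camera axes: x right, y down, z forward; pixel columns grow to the right and rows downward; lengths in mm; the calibration is good to about 2 mm. A picture is of the moment at which its call begins: read the wrist's pose just before it. There is no depth.
- r.sign_off(): hands the job in; it is judged then, once.
The state is a dict: "clock": time; "qpos": joint angles; "qvel": joint speeds; "joint_efforts": joint torques, N m; "eef_pos": TCP position; "tcp_rot": TCP orientation; "contact_force": force on the tool from outside, world axes, zero at the start; "wrist_torque": the same for the moment, N m; "opening": opening from 0.0 (shut) to 1.0 (fully open); "grasp_force": force on a finger pad.
Only numpy, scipy, OpenCV 4.12 (cv2) and the standard library are available. Lean on these libraries where they do the work, as an engineer would, in place of code of your own. Each camera call takes 0.05 s, during which the arm holds its last target. There are 200 camera calls.

## Task

Lay the four loose drill bits in the four rests of the bit rack in order of size, one to a rest: the biggest in the red rest, the next biggest in the rest beside it, and so on down the row to the smallest at the far end. Each bit shall lie down in both forks of its rest with its middle at the middle of the rest (either way round), and the teal jar and the yellow tape measure shall stay where they are.

Things in the scene. Friction and masses are not known exactly. Their poses are not given: they have to be found in the camera images.
- bit_13: loose twist drill bit, bright grey, the biggest, 165 mm long, 13 mm thick, lying on the bench; origin: centre of its underside (half way along); its own y runs along the bit, z up. It weighs under 0.2 kg and can be gripped across its middle from above
- bit_11: loose twist drill bit, blackish, second in size, 150 mm long, 11 mm thick, lying on the bench; origin: centre of its underside (half way along); its own y runs along the bit, z up. It weighs under 0.2 kg and can be gripped across its middle from above
- bit_9: loose twist drill bit, blackish, third in size, 130 mm long, 9 mm thick, lying on the bench; origin: centre of its underside (half way along); its own y runs along the bit, z up. It weighs under 0.2 kg and can be gripped across its middle from above
- bit_8: loose twist drill bit, bright grey, the smallest, 100 mm long, 8 mm thick, lying on the bench; origin: centre of its underside (half way along); its own y runs along the bit, z up. It weighs under 0.2 kg and can be gripped across its middle from above
- rest_red: the red rest, at either end of a straight row of four equal rests 65 mm apart, fixed on a dark steel strip, 44 x 84 mm. Groove along own y; its floor, 16 mm wide, is 22 mm above the origin (centre of the rest's underside, 6 mm above the bench). Two forks 10 mm thick at y = -32 and +32 mm carry the bit; free for fingers between them, down to the 5 mm base plate. Sides flare to 31 mm at height 33 mm
- rest_mid_a: grey rest in either of the two middle places of the row, 44 x 84 mm. Groove along own y; its floor, 16 mm wide, is 22 mm above the origin (centre of the rest's underside, 6 mm above the bench). Two forks 10 mm thick at y = -32 and +32 mm carry the bit; free for fingers between them, down to the 5 mm base plate. Sides flare to 31 mm at height 33 mm
- rest_mid_b: grey rest in the other middle place of the row, 44 x 84 mm. Groove along own y; its floor, 16 mm wide, is 22 mm above the origin (centre of the rest's underside, 6 mm above the bench). Two forks 10 mm thick at y = -32 and +32 mm carry the bit; free for fingers between them, down to the 5 mm base plate. Sides flare to 31 mm at height 33 mm
- rest_end: grey rest at the end of the row away from the red one, 44 x 84 mm. Groove along own y; its floor, 16 mm wide, is 22 mm above the origin (centre of the rest's underside, 6 mm above the bench). Two forks 10 mm thick at y = -32 and +32 mm carry the bit; free for fingers between them, down to the 5 mm base plate. Sides flare to 31 mm at height 33 mm
- teal_jar: teal jar with a pale lid, 60 mm across, 62 mm high, standing loose by the work, left of and in front of the drill press, whose solid table overhangs the bench (beyond x = 0.6 m, right of y = -0.1 m; do not swing the arm into it); a bystander to leave alone; origin: centre of its underside
- tape_measure: yellow tape measure, 37 x 74 x 64 mm high, standing loose behind the rack; a bystander to leave alone; origin: centre of its underside

How it is judged:
By the outcome, as a careful person would: the job done as asked, in the order asked, and still so for the second after the job is handed in, with the robot touching nothing.
It also fails if it takes over 96 s, if anything falls off the work surface, if the arm or the gripper's body presses on something with over 40 N, if the wrist force passes 120 N, or if a joint passes its speed limit or range.

## Working session

There is one attempt and no reset: what is moved stays moved. The work goes in short steps, Python scripts to look and compute and a tool call to move; the robot and the scene stay as the last step left them, time stands still between calls to the robot, and variables do not carry over. Pictures are saved under pics/ and viewed, at most 14 in all, crops included, and the job is handed in when it is done.

Besides the shell and the picture viewer there is one more tool, called after "Emit:" as name(argument=value, ...) on one line, values as JSON. play_rows: Moves the arm, as the interface text tells. Its arguments: {"type":"object","properties":{"dp":{"type":"array"},"rot":{"type":"array"},"fingers":{"type":"number"},"grip_force":{"type":"number"}},"required":["dp","rot"]}

```bash
ls; mkdir -p pics
python3 - <<'E'
from rig import telemetry, optics, r
import cv2,pickle
s=telemetry.sense();print(s)
d={}
for n in("side","top"):
    f=optics.grab_frame(n);d[n]=f;cv2.imwrite(f"pics/{n}0.png",f["color"][...,::-1]);print(n,f["mtx"],f["D"],f["R"],f["t"])
pickle.dump(d,open("f0.pkl","wb"))
E
```

```text
pics
{'clock': 0.0, 'qpos': array([-1.28838354e+00,  3.53663521e-01,  1.63411980e+00,  2.08066921e-06,
        1.15518045e+00, -2.40936803e-03]), 'qvel': array([-9.66377203e-05,  1.49655554e-03, -4.09513342e-04, -7.01612735e-04,
       -1.00695719e-04,  1.12122943e-03]), 'joint_efforts': array([-2.07883531e-04, -6.05249119e+01, -3.42068446e+01,  5.99043256e-05,
        9.35127639e-03, -1.92515938e-05]), 'eef_pos': array([ 175.48302125, -599.37762148,  230.55820561]), 'tcp_rot': array([-3.14022155e+00, -5.20589272e-06,  2.84821312e-01]), 'contact_force': array([-0.47606983, -0.42956359, -0.27728572]), 'wrist_torque': array([-0.044827  ,  0.04082608, -0.03900086]), 'grasp_force': 0.0, 'opening': 0.9954846416048625}
side [[438.80064609   0.         321.22330601]
 [  0.         438.80064609 195.31261632]
 [  0.           0.           1.        ]] [0.01152669 0.         0.         0.         0.        ] [[-0.92401429 -0.38214442  0.01277628]
 [-0.19888412  0.45182078 -0.86965688]
 [ 0.32656193 -0.80611638 -0.49349132]] [ 541.87401049  124.67828135 1076.49503066]
top [[385.95844653   0.         323.06490458]
 [  0.         385.95844653 200.26677519]
 [  0.           0.           1.        ]] [-0.09640084  0.          0.          0.          0.        ] [[-0.1195752  -0.99280734 -0.00594589]
 [-0.96937522  0.11804275 -0.21535459]
 [ 0.21450748 -0.01998727 -0.97651782]] [  72.9744632   567.86066611 1002.12815717]
```

View pics/top0.png

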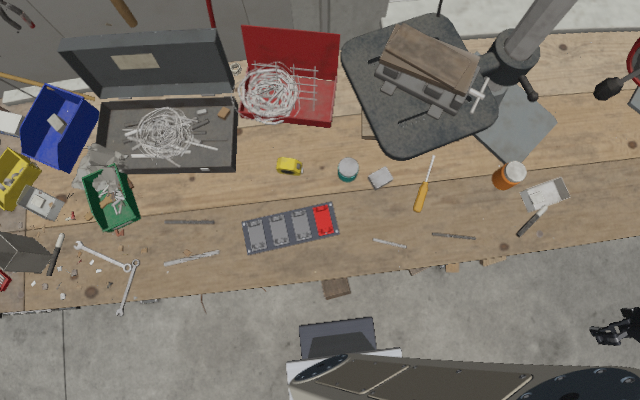

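View pics/side0.png

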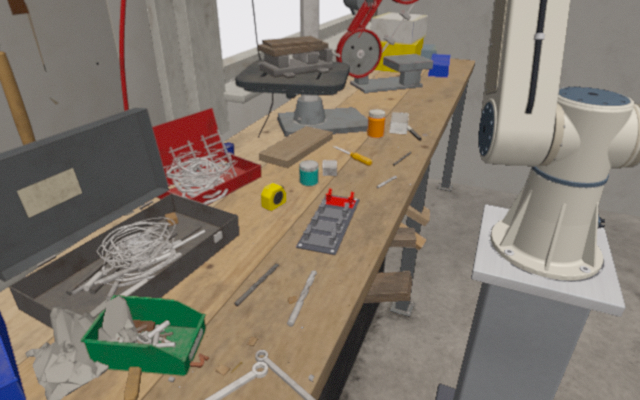

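The top view shows the dark bit_11 at (190,221) and the bright bit_13 at (190,258). The small bright bit_8 is at (390,243) and the dark bit_9 at (453,236). The rack spans (245..340, 205..252), with the red rest at its right end. I'll rectify it to the bench plane next.

```bash
cat > h.py <<'E'
import numpy as np,cv2
from scipy.spatial.transform import Rotation as Ro
from rig import telemetry, optics, r
def cam(name):
    s=telemetry.sense(); f=optics.grab_frame(name)
    if "mount" in f:
        T=np.eye(4);T[:3,:3]=Ro.from_euler("xyz",s["tcp_rot"]).as_matrix();T[:3,3]=s["eef_pos"]
        W=np.linalg.inv(T@np.array(f["mount"]));f["R"]=W[:3,:3];f["t"]=W[:3,3]
    return f
def proj(f,X):
    return cv2.projectPoints(np.float64(X).reshape(-1,1,3),cv2.Rodrigues(np.float64(f["R"]))[0],np.float64(f["t"]),np.float64(f["mtx"]),np.float64(f["D"]))[0][:,0]
def ortho(f,x1,y1,w,h,s,z):
    "map picture: top-left is world (x1,y1), right = -y, down = -x, s px per mm"
    v,u=np.mgrid[0:int(h*s),0:int(w*s)]
    X=np.stack([x1-v/s,y1-u/s,np.full(v.shape,float(z))],-1)
    m=proj(f,X).reshape(*v.shape,2).astype(np.float32)
    return cv2.remap(f["color"],m[...,0],m[...,1],cv2.INTER_CUBIC)
def save(p,im,x1,y1,s,step=50):
    im=im.copy();H,W=im.shape[:2]
    for k in range(-20,20):
        u=int((y1-k*step)*s);v=int((x1-k*step)*s)
        if 0<=u<W: cv2.line(im,(u,0),(u,6),(255,0,0),1);cv2.putText(im,str(k*step),(u,16),0,.35,(255,0,0),1)
        if 0<=v<H: cv2.line(im,(0,v),(6,v),(255,0,0),1);cv2.putText(im,str(k*step),(8,v+4),0,.35,(255,0,0),1)
    cv2.imwrite(p,im[...,::-1])
E
python3 - <<'E'
from h import *
import pickle
f=pickle.load(open("f0.pkl","rb"))
X=(640,470)
im=[ortho(f[n],*X,800,300,1,5) for n in("top","side")]
p=[save(f"pics/o{i}.png",a,*X,1) for i,a in enumerate(im)]
cv2.imwrite("pics/o.png",np.vstack([cv2.imread("pics/o0.png"),cv2.imread("pics/o1.png")]))
E
```

```text
(no output)
```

View pics/o.png

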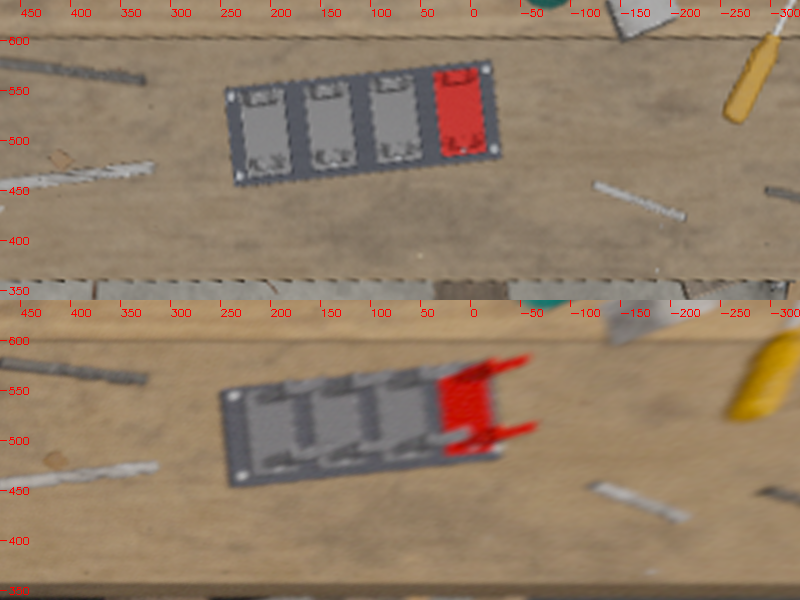

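The map puts the rack at about x 455–580, y -20–245, tilted about 6°, and the two cameras agree. bit_8 is near (440,-165), bit_9 starts at y≈-290, and bit_13 and bit_11 lie left of y≈330. Next I'll segment by saturation.

```bash
cat >> h.py <<'E'
def seg(f,x1,y1,w,h,s,z,sat=60,kmin=60):
    im=ortho(f,x1,y1,w,h,s,z);hsv=cv2.cvtColor(im,cv2.COLOR_RGB2HSV)
    m=cv2.morphologyEx((hsv[...,1]<sat).astype(np.uint8),cv2.MORPH_CLOSE,np.ones((5,5)))
    n,l,st,c=cv2.connectedComponentsWithStats(m);out=[]
    for i in range(1,n):
        if st[i,4]<kmin*s*s: continue
        (u,v),(a,b),_=R=cv2.minAreaRect(np.argwhere(l==i)[:,::-1].astype(np.float32))
        P=cv2.boxPoints(R);e=max(P[1]-P[0],P[2]-P[1],key=np.linalg.norm)
        yaw=np.degrees(np.arctan2(-e[0],-e[1]))%180   # of long axis from world x
        out.append((round(x1-v/s,1),round(y1-u/s,1),round(max(a,b)/s,1),round(min(a,b)/s,1),round(yaw,1)))
    return im,out
E
python3 - <<'E'
from h import *
import pickle
f=pickle.load(open("f0.pkl","rb"))
for n in("top","side"):
  for nm,w in dict(b13=(510,520,230,75),b11=(610,520,230,60),b8=(480,-90,150,85),b9=(480,-260,170,80)).items():
    for sat in (60,75,90): print(n,nm,sat,seg(f[n],*w,2,5,sat)[1])
print(proj(f["top"],[[460,300,5]]))
for n in("top","side"):
    im=ortho(f[n],620,280,340,200,2,6)
    h=cv2.cvtColor(im,cv2.COLOR_RGB2HSV); m=((h[...,1]<70)&(h[...,2]>170)).astype(np.uint8)
    nn,l,st,c=cv2.connectedComponentsWithStats(m)
    print(n,[(round(620-c[i,1]/2,1),round(280-c[i,0]/2,1),st[i,4]) for i in range(1,nn) if st[i,4]>25])
E
```

```text
top b13 60 [(463.7, 397.5, 170.3, 18.4, np.float32(96.4))]
top b13 75 [(472.8, 405.2, 229.5, 74.5, np.float32(90.0))]
top b13 90 [(472.8, 405.2, 229.5, 74.5, np.float32(90.0))]
top b11 60 [(568.4, 396.1, 159.9, 15.8, np.float32(84.4))]
top b11 75 [(580.2, 405.2, 229.5, 59.5, np.float32(90.0))]
top b11 90 [(580.2, 405.2, 229.5, 59.5, np.float32(90.0))]
top b8 60 [(439.0, -169.6, 101.1, 14.0, np.float32(69.2)), (411.3, -190.2, 13.6, 7.2, np.float32(153.4))]
top b8 75 [(437.8, -164.8, 149.5, 84.5, np.float32(90.0))]
top b8 90 [(437.8, -164.8, 149.5, 84.5, np.float32(90.0))]
top b9 60 [(435.2, -357.8, 130.7, 12.7, np.float32(76.0))]
top b9 75 [(440.3, -344.8, 169.5, 79.5, np.float32(90.0))]
top b9 90 [(440.3, -344.8, 169.5, 79.5, np.float32(90.0))]
side b13 60 [(464.5, 396.1, 172.6, 15.6, np.float32(96.5))]
side b13 75 [(464.3, 395.3, 176.2, 18.0, np.float32(96.8))]
side b13 90 [(472.8, 405.2, 229.5, 74.5, np.float32(90.0))]
side b11 60 [(569.6, 398.1, 150.3, 12.6, np.float32(83.0))]
side b11 75 [(569.5, 397.2, 153.5, 15.2, np.float32(82.9))]
side b11 90 [(575.0, 405.2, 229.5, 49.0, np.f
[... 406 characters left out ...]
oat32(91.4))]
[[224.7738987 255.1478402]]
top [(np.float64(618.9), np.float64(-15.4), np.int32(43)), (np.float64(619.0), np.float64(-51.3), np.int32(50)), (np.float64(614.5), np.float64(115.5), np.int32(33)), (np.float64(614.6), np.float64(126.1), np.int32(57)), (np.float64(608.5), np.float64(90.1), np.int32(45)), (np.float64(570.5), np.float64(-15.7), np.int32(70)), (np.float64(543.5), np.float64(239.1), np.int32(72)), (np.float64(491.2), np.float64(-23.7), np.int32(60)), (np.float64(464.2), np.float64(230.9), np.int32(69))]
side [(np.float64(544.1), np.float64(237.7), np.int32(68)), (np.float64(492.0), np.float64(-25.5), np.int32(107)), (np.float64(464.2), np.float64(229.5), np.int32(56))]
```

Measured in world coordinates (mm, degrees):

| Item | Position | Yaw |
|---|---|---|
| Rack centre | (517.6, 107) | 6.05 |
| bit_13 | (464.1, 396.8) | 96.4 |
| bit_11 | (569, 397) | 83.5 |
| bit_8 | (438.8, -169.7) | 69.1 |
| bit_9 | (435.1, -358.6) | 76.1 |

Next I'll plan the first move.

```bash
cat >> h.py <<'E'
def plan(*wps,start=None):
    "waypoints (x,y,z,yaw deg), print dp/rot of each call (<=195 mm, <=27 deg a call)"
    s=telemetry.sense();T=np.eye(4)
    p=s["eef_pos"];Rm=Ro.from_euler("xyz",s["tcp_rot"])
    if start: p=np.array(start[:3]);Rm=Ro.from_euler("xyz",[np.pi,0,np.radians(start[3])])
    for w in wps:
        q=np.array(w[:3],float);Rq=Ro.from_euler("xyz",[np.pi,0,np.radians(w[3])])
        rv=(Rm.inv()*Rq).as_rotvec();n=int(max(np.ceil(np.linalg.norm(q-p)/195),np.ceil(np.linalg.norm(rv)/np.radians(30)),1))
        p0,R0=p,Rm
        for k in range(1,n+1):
            pn=p0+(q-p0)*k/n;Rn=R0*Ro.from_rotvec(rv*k/n)
            d=(Rm.inv().apply(pn-p)/40).round(2)+0.;a=(np.degrees((Rm.inv()*Rn).as_rotvec())/6).round(2)+0.
            p=p+Rm.apply(d*40);Rm=Rm*Ro.from_rotvec(np.radians(a*6));print(w,"dp",d.tolist(),"rot",a.tolist())
E
python3 - <<'E'
from h import *
plan((435,-359,150,76.1))
E
```

```text
(435, -359, 150, 76.1) dp [3.96, -1.97, 1.01] rot [-0.01, 0.0, -4.98]
(435, -359, 150, 76.1) dp [4.41, 0.26, 1.01] rot [0.0, 0.0, -4.98]
```

Emit:
play_rows(dp=[[3.96, -1.97, 1.01], [3.96, -1.97, 1.01], [3.96, -1.97, 1.01], [3.96, -1.97, 1.01], [3.96, -1.97, 1.01]], rot=[[0, 0, -4.98], [0, 0, -4.98], [0, 0, -4.98], [0, 0, -4.98], [0, 0, -4.98]], fingers=0.6)

```text
clock: 0.52
eef_pos: [307.6, -475.6, 189.3]
tcp_rot: [-3.139, -0.002, 0.815]
contact_force: [-0.4, 1.0, -0.0]
opening: 0.598
grasp_force: 0.0
```

Emit:
play_rows(dp=[[4.41, 0.26, 1.01], [4.41, 0.26, 1.01], [4.41, 0.26, 1.01], [4.41, 0.26, 1.01], [4.41, 0.26, 1.01]], rot=[[0, 0, -4.98], [0, 0, -4.98], [0, 0, -4.98], [0, 0, -4.98], [0, 0, -4.98]])

```text
clock: 0.93
eef_pos: [437.4, -356.2, 149.2]
tcp_rot: [-3.141, -0.002, 1.336]
contact_force: [-0.3, 0.2, 0.2]
opening: 0.6
grasp_force: 0.0
```

Emit:
play_rows(dp=[[0, 0, 0], [0, 0, 0], [0, 0, 0]], rot=[[0, 0, 0], [0, 0, 0], [0, 0, 0]])

```text
clock: 1.18
eef_pos: [434.6, -360.2, 150.6]
tcp_rot: [-3.141, 0.0, 1.326]
contact_force: [-0.3, 0.5, -0.0]
opening: 0.6
grasp_force: 0.0
```

Run:
```python
from h import *
f=cam("wrist");print(np.array(f["mount"]).round(2),f["D"],f["mtx"][0][0]);cv2.imwrite("pics/w0.png",f["color"][...,::-1])
print(telemetry.sense()["contact_force"])
for s in (50,60): print(seg(f,490,-270,180,110,3,4.5,s)[1])
```

```text
[[   0.     -0.96   -0.29   73.15]
 [   1.      0.     -0.      0.37]
 [   0.     -0.29    0.96 -142.83]
 [   0.      0.      0.      1.  ]] [-0.04954435  0.          0.          0.          0.        ] 335.64510302463594
[ 0.34041603 -0.5940874  -0.73313614]
[(483.1, -441.9, 17.6, 11.6, np.float32(99.8)), (436.0, -359.1, 129.1, 8.4, np.float32(76.6))]
[(483.0, -441.8, 18.0, 12.1, np.float32(100.1)), (436.0, -359.2, 129.7, 8.9, np.float32(76.6))]
```

View pics/w0.png

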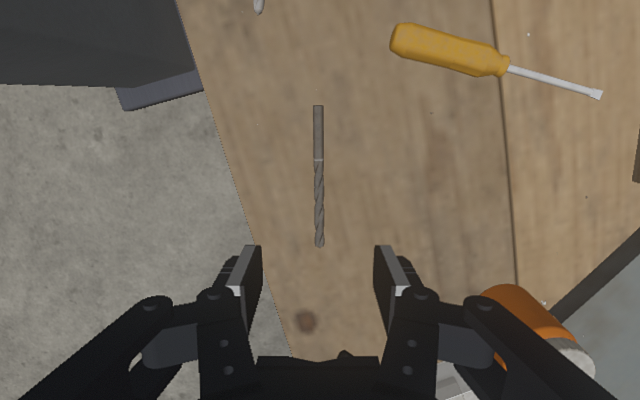

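The wrist view shows bit_9 centred between the fingers, columns 319, rows 105–247. Its refined pose is (436.0, -359.2), yaw 76.6. Next I descend.

Run:
```python
from h import *
plan((436,-359.2,25,76.6),(436,-359.2,2.5,76.6))
```

```text
(436, -359.2, 25, 76.6) dp [0.04, 0.03, 3.14] rot [0.0, 0.0, -0.11]
(436, -359.2, 2.5, 76.6) dp [0.0, 0.0, 0.57] rot [0.0, 0.0, 0.0]
```

Emit:
play_rows(dp=[[0.01, 0.01, 0.8], [0.02, 0.02, 1.6], [0.04, 0.03, 2.4], [0.04, 0.03, 3.14], [0.04, 0.03, 3.14]], rot=[[0, 0, -0.11], [0, 0, -0.11], [0, 0, -0.11], [0, 0, -0.11], [0, 0, -0.11]])

```text
clock: 1.65
eef_pos: [432.9, -357.1, 20.4]
tcp_rot: [-3.135, -0.003, 1.337]
contact_force: [-1.3, 0.2, -0.7]
opening: 0.599
grasp_force: 0.0
```

Emit:
play_rows(dp=[[0, 0, 0.2], [0, 0, 0.4], [0, 0, 0.57], [0, 0, 0.57], [0, 0, 0.57]], rot=[[0, 0, 0], [0, 0, 0], [0, 0, 0], [0, 0, 0], [0, 0, 0]])

```text
clock: 2.07
eef_pos: [436.9, -358.7, 2.7]
tcp_rot: [3.141, 0.0, 1.339]
contact_force: [0.4, 0.4, 0.3]
opening: 0.596
grasp_force: 0.0
```

Emit:
play_rows(dp=[[0, 0, 0], [0, 0, 0], [0, 0, 0], [0, 0, 0], [0, 0, 0]], rot=[[0, 0, 0], [0, 0, 0], [0, 0, 0], [0, 0, 0], [0, 0, 0]], fingers=0, grip_force=30)

```text
clock: 2.48
eef_pos: [436.9, -358.4, 2.6]
tcp_rot: [3.141, 0.0, 1.339]
contact_force: [-0.6, 1.4, 6.2]
opening: 0.096
grasp_force: 31.1
```

Emit:
play_rows(dp=[[0, 0, 0], [0, 0, 0], [0, 0, 0]], rot=[[0, 0, 0], [0, 0, 0], [0, 0, 0]])

```text
clock: 2.73
eef_pos: [436.9, -358.5, 2.6]
tcp_rot: [3.141, 0.0, 1.339]
contact_force: [-0.6, 0.6, 5.9]
opening: 0.091
grasp_force: 31.1
```

Run:
```python
from h import *
plan((437,-358.5,130,76.6),(514.2,139.3,150,6.05))
```

```text
(437, -358.5, 130, 76.6) dp [0.0, 0.0, -3.18] rot [0.01, 0.0, 0.02]
(514.2, 139.3, 150, 6.05) dp [4.18, -0.33, -0.17] rot [0.0, 0.0, 3.92]
(514.2, 139.3, 150, 6.05) dp [3.71, -1.98, -0.17] rot [0.0, 0.0, 3.92]
(514.2, 139.3, 150, 6.05) dp [2.61, -3.29, -0.17] rot [0.0, 0.01, 3.92]
```

Emit:
play_rows(dp=[[0, 0, -0.3], [0, 0, -0.9], [0, 0, -1.7], [0, 0, -2.5], [0, 0, -3.18]], rot=[[0, 0, 0], [0, 0, 0], [0, 0, 0], [0, 0, 0], [0, 0, 0]])

```text
clock: 3.15
eef_pos: [436.7, -358.4, 131.9]
tcp_rot: [3.141, 0.0, 1.339]
contact_force: [0.9, -0.9, -0.0]
opening: 0.095
grasp_force: 30.3
```

Emit:
play_rows(dp=[[0.83, -0.07, -0.03], [1.67, -0.13, -0.07], [2.5, -0.2, -0.1], [3.34, -0.26, -0.14], [4.18, -0.33, -0.17]], rot=[[0, 0, 0.78], [0, 0, 1.57], [0, 0, 2.35], [0, 0, 3.14], [0, 0, 3.92]])

```text
clock: 3.57
eef_pos: [462.1, -191.2, 137.0]
tcp_rot: [3.141, -0.0, 0.924]
contact_force: [0.3, -0.9, -0.7]
opening: 0.09
grasp_force: 30.3
```

Emit:
play_rows(dp=[[0.74, -0.4, -0.03], [1.48, -0.79, -0.07], [2.23, -1.19, -0.1], [2.97, -1.58, -0.14], [3.71, -1.98, -0.17]], rot=[[0, 0, 0.78], [0, 0, 1.57], [0, 0, 2.35], [0, 0, 3.14], [0, 0, 3.92]])

```text
clock: 3.98
eef_pos: [487.5, -24.6, 143.8]
tcp_rot: [3.141, -0.001, 0.514]
contact_force: [0.4, 0.1, -1.5]
opening: 0.095
grasp_force: 30.3
```

Emit:
play_rows(dp=[[0.52, -0.66, -0.03], [1.04, -1.32, -0.07], [1.57, -1.97, -0.1], [2.09, -2.63, -0.14], [2.61, -3.29, -0.17]], rot=[[0, 0, 0.78], [0, 0, 1.57], [0, 0, 2.35], [0, 0, 3.14], [0, 0, 3.92]])

```text
clock: 4.4
eef_pos: [513.0, 141.5, 150.6]
tcp_rot: [-3.142, -0.001, 0.104]
contact_force: [1.6, -0.3, -0.7]
opening: 0.091
grasp_force: 30.3
```

Emit:
play_rows(dp=[[0, 0, 0], [0, 0, 0], [0, 0, 0]], rot=[[0, 0, 0], [0, 0, 0], [0, 0, 0]])

```text
clock: 4.65
eef_pos: [512.6, 139.6, 150.0]
tcp_rot: [3.141, 0.0, 0.11]
contact_force: [0.3, -0.9, 0.4]
opening: 0.091
grasp_force: 30.3
```

Run:
```python
from h import *
import pickle
f=cam("wrist");cv2.imwrite("pics/w1.png",f["color"][...,::-1]);pickle.dump(f,open("w1.pkl","wb"))
im=ortho(f,620,280,340,200,2,6)
h=cv2.cvtColor(im,cv2.COLOR_RGB2HSV); m=((h[...,1]<70)&(h[...,2]>165)).astype(np.uint8)
nn,l,st,c=cv2.connectedComponentsWithStats(m)
print([(round(620-c[i,1]/2,1),round(280-c[i,0]/2,1),st[i,4]) for i in range(1,nn) if 25<st[i,4]<900])
```

```text
[(np.float64(571.0), np.float64(-17.1), np.int32(148)), (np.float64(565.9), np.float64(10.7), np.int32(40)), (np.float64(558.5), np.float64(76.9), np.int32(38)), (np.float64(543.5), np.float64(239.0), np.int32(145)), (np.float64(544.4), np.float64(209.6), np.int32(30)), (np.float64(463.4), np.float64(230.9), np.int32(126))]
```

View pics/w1.png

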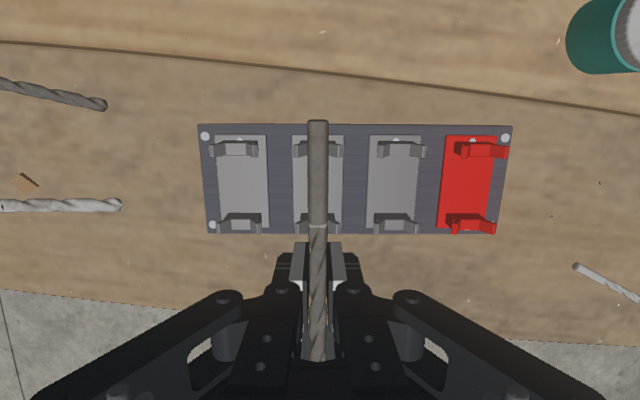

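The wrist view shows bit_9 held, its end at (318,120), and the rack below it with the screws agreeing with my earlier numbers. Next I check the along-bit offset and plan the lowering.

```bash
cat >> h.py <<'E'
C=np.array([517.3,106.9]);U=np.array([.1061,-.9944]);REST={k:C+U*o for k,o in dict(red=97.5,b=32.5,a=-32.5,end=-97.5).items()}
YAW=6.09
def back(f,px,z):
    n=cv2.undistortPoints(np.float64([[px]]),np.float64(f["mtx"]),np.float64(f["D"]))[0,0]
    d=f["R"].T@np.r_[n,1];o=-f["R"].T@f["t"];return o+d*(z-o[2])/d[2]
def rel(f,px,z):
    "tool coords (along x, y) of pixel at world height z"
    s=telemetry.sense();return Ro.from_euler("xyz",s["tcp_rot"]).inv().apply(back(f,px,z)-s["eef_pos"]).round(1)
E
python3 - <<'E'
from h import *
import pickle
f=pickle.load(open("w1.pkl","rb"))
print(rel(f,(318,119.5),152+4),rel(f,(318,119.5),152),REST)
x,y=REST["a"]
plan((x,y,58,YAW),(x,y,30.5,YAW))
E
```

```text
[64.9  0.4 -6.2] [64.7  0.4 -2.2] {'red': array([527.64475,   9.946  ]), 'b': array([520.74825,  74.582  ]), 'a': array([513.85175, 139.218  ]), 'end': array([506.95525, 203.854  ])}
(np.float64(513.8517499999999), np.float64(139.21800000000002), 58, 6.09) dp [0.03, 0.0, 2.3] rot [0.0, 0.0, 0.02]
(np.float64(513.8517499999999), np.float64(139.21800000000002), 30.5, 6.09) dp [0.0, 0.0, 0.68] rot [0.0, 0.0, 0.0]
```

Emit:
play_rows(dp=[[0.03, 0, 0.6], [0.03, 0, 1.3], [0.03, 0, 2.0], [0.03, 0, 2.3], [0.03, 0, 2.3]], rot=[[0, 0, 0], [0, 0, 0], [0, 0, 0], [0, 0, 0], [0, 0, 0]])

```text
clock: 5.12
eef_pos: [512.1, 138.3, 55.4]
tcp_rot: [3.141, 0.005, 0.107]
contact_force: [-1.0, -0.4, -0.4]
opening: 0.092
grasp_force: 30.3
```

Emit:
play_rows(dp=[[0, 0, 0.18], [0, 0, 0.36], [0, 0, 0.54], [0, 0, 0.68], [0, 0, 0.68]], rot=[[0, 0, 0], [0, 0, 0], [0, 0, 0], [0, 0, 0], [0, 0, 0]])

```text
clock: 5.53
eef_pos: [514.7, 140.0, 30.4]
tcp_rot: [-3.142, -0.001, 0.108]
contact_force: [-0.5, 0.1, -0.7]
opening: 0.09
grasp_force: 31.0
```

Emit:
play_rows(dp=[[0, 0, 0], [0, 0, 0]], rot=[[0, 0, 0], [0, 0, 0]])

```text
clock: 5.7
eef_pos: [514.4, 140.0, 30.6]
tcp_rot: [-3.142, -0.0, 0.108]
contact_force: [0.0, 0.7, -0.9]
opening: 0.09
grasp_force: 31.0
```

Emit:
play_rows(dp=[[0, 0, 0.02], [0, 0, 0.03], [0, 0, 0.03]], rot=[[0, 0, 0], [0, 0, 0], [0, 0, 0]])

```text
clock: 5.95
eef_pos: [514.4, 140.0, 30.2]
tcp_rot: [-3.142, -0.0, 0.108]
contact_force: [-2.8, -0.6, 12.2]
opening: 0.089
grasp_force: 32.3
```

Emit:
play_rows(dp=[[0, 0, 0], [0, 0, 0], [0, 0, 0], [0, 0, 0], [0, 0, 0]], rot=[[0, 0, 0], [0, 0, 0], [0, 0, 0], [0, 0, 0], [0, 0, 0]], fingers=0.35)

```text
clock: 6.37
eef_pos: [514.2, 139.9, 29.2]
tcp_rot: [-3.142, 0.0, 0.108]
contact_force: [0.2, 0.4, 0.2]
opening: 0.354
grasp_force: 0.0
```

Emit:
play_rows(dp=[[0, 0, -0.3], [0, 0, -0.9], [0, 0, -1.6], [0, 0, -2.3], [0, 0, -3]], rot=[[0, 0, 0], [0, 0, 0], [0, 0, 0], [0, 0, 0], [0, 0, 0]])

```text
clock: 6.78
eef_pos: [514.0, 139.8, 151.3]
tcp_rot: [3.142, 0.0, 0.108]
contact_force: [-0.1, -1.0, -0.5]
opening: 0.353
grasp_force: 0.0
```

Run:
```python
from h import *
plan((438.8,-169.7,150,69.1))
```

```text
(438.8, -169.7, 150, 69.1) dp [-0.9, 2.5, 0.01] rot [0.0, 0.0, -3.5]
(438.8, -169.7, 150, 69.1) dp [-1.73, 2.01, 0.01] rot [0.0, 0.0, -3.49]
(438.8, -169.7, 150, 69.1) dp [-2.34, 1.25, 0.01] rot [0.0, 0.0, -3.5]
```

Contact came at TCP z ≈ 30.4, as predicted. Next is bit_8.

Emit:
play_rows(dp=[[-0.18, 0.5, 0], [-0.36, 1, 0], [-0.54, 1.5, 0], [-0.72, 2, 0.01], [-0.9, 2.5, 0.01]], rot=[[0, 0, -0.7], [0, 0, -1.4], [0, 0, -2.1], [0, 0, -2.8], [0, 0, -3.5]], fingers=0.6)

```text
clock: 7.2
eef_pos: [488.9, 35.8, 149.8]
tcp_rot: [3.141, -0.001, 0.478]
contact_force: [0.8, 0.2, -0.1]
opening: 0.599
grasp_force: 0.0
```

Emit:
play_rows(dp=[[-0.35, 0.4, 0], [-0.69, 0.8, 0], [-1.04, 1.21, 0], [-1.38, 1.61, 0.01], [-1.73, 2.01, 0.01]], rot=[[0, 0, -0.7], [0, 0, -1.4], [0, 0, -2.1], [0, 0, -2.8], [0, 0, -3.49]])

```text
clock: 7.62
eef_pos: [464.1, -67.5, 149.3]
tcp_rot: [3.141, -0.0, 0.844]
contact_force: [-0.1, -0.2, 0.1]
opening: 0.603
grasp_force: 0.0
```

Emit:
play_rows(dp=[[-0.47, 0.25, 0], [-0.94, 0.5, 0], [-1.4, 0.75, 0], [-1.87, 1, 0.01], [-2.34, 1.25, 0.01]], rot=[[0, 0, -0.7], [0, 0, -1.4], [0, 0, -2.1], [0, 0, -2.8], [0, 0, -3.5]])

```text
clock: 8.03
eef_pos: [438.8, -170.6, 148.9]
tcp_rot: [3.141, 0.0, 1.21]
contact_force: [0.6, -0.2, 0.1]
opening: 0.599
grasp_force: 0.0
```

Emit:
play_rows(dp=[[0, 0, 0], [0, 0, 0], [0, 0, 0]], rot=[[0, 0, 0], [0, 0, 0], [0, 0, 0]])

```text
clock: 8.28
eef_pos: [439.2, -169.3, 148.5]
tcp_rot: [3.141, -0.0, 1.204]
contact_force: [-0.4, -0.1, 0.0]
opening: 0.601
grasp_force: 0.0
```

Run:
```python
from h import *
f=cam("wrist")
for s in (50,60): print(seg(f,480,-90,160,85,3,4,s)[1])
b=max(seg(f,480,-90,160,85,3,4,50)[1],key=lambda t:t[2]);print(b)
plan((b[0],b[1],25,b[4]),(b[0],b[1],2,b[4]))
```

```text
[(439.5, -171.1, 100.1, 8.7, np.float32(69.6))]
[(439.4, -171.2, 100.6, 9.1, np.float32(69.5))]
(439.5, -171.1, 100.1, 8.7, np.float32(69.6))
(439.5, -171.1, 25, np.float32(69.6)) dp [-0.05, 0.02, 3.09] rot [0.0, 0.0, -0.09]
(439.5, -171.1, 2, np.float32(69.6)) dp [0.0, 0.0, 0.57] rot [0.0, 0.0, 0.0]
```

Emit:
play_rows(dp=[[-0.05, 0.02, 0.8], [-0.05, 0.02, 1.6], [-0.05, 0.02, 2.4], [-0.05, 0.02, 3.09], [-0.05, 0.02, 3.09]], rot=[[0, 0, -0.09], [0, 0, -0.09], [0, 0, -0.09], [0, 0, -0.09], [0, 0, -0.09]])

```text
clock: 8.75
eef_pos: [436.3, -169.6, 20.6]
tcp_rot: [-3.134, -0.0, 1.216]
contact_force: [-0.4, 0.6, -0.5]
opening: 0.603
grasp_force: 0.0
```

Emit:
play_rows(dp=[[0, 0, 0.2], [0, 0, 0.4], [0, 0, 0.57], [0, 0, 0.57], [0, 0, 0.57]], rot=[[0, 0, 0], [0, 0, 0], [0, 0, 0], [0, 0, 0], [0, 0, 0]])

```text
clock: 9.17
eef_pos: [439.5, -171.8, 2.2]
tcp_rot: [3.141, 0.0, 1.216]
contact_force: [0.5, -0.3, 1.0]
opening: 0.601
grasp_force: 0.0
```

Emit:
play_rows(dp=[[0, 0, 0], [0, 0, 0], [0, 0, 0], [0, 0, 0], [0, 0, 0]], rot=[[0, 0, 0], [0, 0, 0], [0, 0, 0], [0, 0, 0], [0, 0, 0]], fingers=0)

```text
clock: 9.58
eef_pos: [439.4, -171.9, 2.2]
tcp_rot: [3.141, 0.0, 1.216]
contact_force: [-1.1, -0.4, 5.4]
opening: 0.087
grasp_force: 31.7
```

Emit:
play_rows(dp=[[0, 0, 0], [0, 0, 0], [0, 0, 0]], rot=[[0, 0, 0], [0, 0, 0], [0, 0, 0]])

```text
clock: 9.83
eef_pos: [439.4, -171.9, 2.2]
tcp_rot: [3.141, 0.0, 1.216]
contact_force: [-0.2, 0.4, 5.6]
opening: 0.086
grasp_force: 31.7
```

Run:
```python
from h import *
s=telemetry.sense();p=s["eef_pos"];y=np.degrees(s["tcp_rot"][2])
plan((p[0],p[1],130,y),(*REST["end"],140,YAW))
```

```text
(np.float64(439.4459869213709), np.float64(-171.9096836965005), 130, np.float64(69.65358421782229)) dp [0.0, 0.0, -3.2] rot [0.01, 0.0, 0.0]
(np.float64(506.95525), np.float64(203.85399999999998), 140, 6.09) dp [3.13, -0.56, -0.08] rot [0.0, 0.0, 3.53]
(np.float64(506.95525), np.float64(203.85399999999998), 140, 6.09) dp [2.72, -1.66, -0.08] rot [0.0, 0.0, 3.53]
(np.float64(506.95525), np.float64(203.85399999999998), 140, 6.09) dp [1.94, -2.52, -0.08] rot [0.0, 0.0, 3.53]
```

Emit:
play_rows(dp=[[0, 0, -0.3], [0, 0, -0.9], [0, 0, -1.7], [0, 0, -2.5], [0, 0, -3.2]], rot=[[0, 0, 0], [0, 0, 0], [0, 0, 0], [0, 0, 0], [0, 0, 0]])

```text
clock: 10.25
eef_pos: [439.1, -171.7, 131.6]
tcp_rot: [3.141, -0.0, 1.216]
contact_force: [1.7, -0.4, 0.3]
opening: 0.083
grasp_force: 31.0
```

Emit:
play_rows(dp=[[0.63, -0.11, -0.02], [1.25, -0.22, -0.03], [1.88, -0.34, -0.05], [2.5, -0.45, -0.06], [3.13, -0.56, -0.08]], rot=[[0, 0, 0.71], [0, 0, 1.41], [0, 0, 2.12], [0, 0, 2.82], [0, 0, 3.53]])

```text
clock: 10.67
eef_pos: [461.6, -45.5, 133.2]
tcp_rot: [3.141, -0.0, 0.842]
contact_force: [0.4, -1.1, -1.0]
opening: 0.087
grasp_force: 31.0
```

Emit:
play_rows(dp=[[0.54, -0.33, -0.02], [1.09, -0.66, -0.03], [1.63, -1.0, -0.05], [2.18, -1.33, -0.06], [2.72, -1.66, -0.08]], rot=[[0, 0, 0.71], [0, 0, 1.41], [0, 0, 2.12], [0, 0, 2.82], [0, 0, 3.53]])

```text
clock: 11.08
eef_pos: [484.0, 80.2, 136.2]
tcp_rot: [3.142, -0.0, 0.473]
contact_force: [0.6, 0.9, -0.3]
opening: 0.086
grasp_force: 31.0
```

Emit:
play_rows(dp=[[0.39, -0.5, -0.02], [0.78, -1.01, -0.03], [1.16, -1.51, -0.05], [1.55, -2.02, -0.06], [1.94, -2.52, -0.08]], rot=[[0, 0, 0.71], [0, 0, 1.41], [0, 0, 2.12], [0, 0, 2.82], [0, 0, 3.53]])

```text
clock: 11.5
eef_pos: [506.7, 205.3, 139.4]
tcp_rot: [3.142, 0.0, 0.103]
contact_force: [-0.0, -0.2, -0.5]
opening: 0.082
grasp_force: 31.0
```

Emit:
play_rows(dp=[[0, 0, 0], [0, 0, 0], [0, 0, 0]], rot=[[0, 0, 0], [0, 0, 0], [0, 0, 0]])

```text
clock: 11.75
eef_pos: [506.3, 203.5, 139.0]
tcp_rot: [3.141, 0.001, 0.109]
contact_force: [-0.4, -0.7, 0.0]
opening: 0.089
grasp_force: 31.0
```

Run:
```python
from h import *
f=cam("wrist");cv2.imwrite("pics/w2.png",f["color"][...,::-1])
x,y=REST["end"]
plan((x,y,58,YAW),(x,y,29.8,YAW))
```

```text
(np.float64(506.95525), np.float64(203.85399999999998), 58, 6.09) dp [0.02, -0.02, 2.03] rot [0.0, 0.01, 0.01]
(np.float64(506.95525), np.float64(203.85399999999998), 29.8, 6.09) dp [0.0, 0.0, 0.7] rot [0.0, 0.0, 0.0]
```

View pics/w2.png

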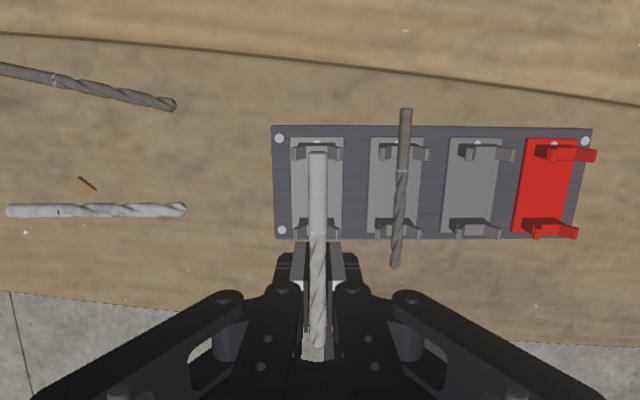

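bit_9 lies in both forks of the second rest from the left, ends at (406,109) and (394,269). bit_8 is held over the end rest, its end at (318,151). Next I lower it.

Emit:
play_rows(dp=[[0.02, -0.02, 0.6], [0.02, -0.02, 1.2], [0.02, -0.02, 1.7], [0.02, -0.02, 2.03], [0.02, -0.02, 2.03]], rot=[[0, 0, 0], [0, 0, 0], [0, 0, 0], [0, 0, 0], [0, 0, 0]])

```text
clock: 12.22
eef_pos: [505.5, 203.0, 55.6]
tcp_rot: [3.14, 0.005, 0.106]
contact_force: [-0.3, -0.7, 0.5]
opening: 0.086
grasp_force: 31.0
```

Emit:
play_rows(dp=[[0, 0, 0.18], [0, 0, 0.36], [0, 0, 0.54], [0, 0, 0.68], [0, 0, 0.7]], rot=[[0, 0, 0], [0, 0, 0], [0, 0, 0], [0, 0, 0], [0, 0, 0]])

```text
clock: 12.63
eef_pos: [507.7, 204.9, 30.1]
tcp_rot: [3.141, -0.0, 0.107]
contact_force: [-1.5, -2.5, 10.4]
opening: 0.081
grasp_force: 32.3
```

Emit:
play_rows(dp=[[0, 0, 0], [0, 0, 0]], rot=[[0, 0, 0], [0, 0, 0]])

```text
clock: 12.8
eef_pos: [507.7, 204.9, 30.2]
tcp_rot: [3.142, -0.0, 0.107]
contact_force: [0.0, -1.0, 1.1]
opening: 0.08
grasp_force: 31.2
```

Run:
```python
from h import *
im=cv2.imread("pics/w2.png")
import pickle
w=pickle.load(open("w1.pkl","rb"))
# rough: held bit far end, using mount geometry of w2 via camera-to-tool
f=optics.grab_frame("wrist");M=np.array(f["mount"])
n=cv2.undistortPoints(np.float64([[(318,151)]]),np.float64(f["mtx"]),np.float64(f["D"]))[0,0]
d=M[:3,:3]@np.r_[n,1];print(M[:3,3]+d*(-1.8-M[2,3])/d[2])
```

```text
[51.5643543   0.97478888 -1.8       ]
```

Emit:
play_rows(dp=[[-0.04, 0.01, 0], [-0.04, 0.01, 0], [-0.04, 0.01, 0]], rot=[[0, 0, 0], [0, 0, 0], [0, 0, 0]])

```text
clock: 13.1
eef_pos: [506.1, 204.5, 30.2]
tcp_rot: [-3.141, -0.0, 0.107]
contact_force: [0.1, -0.2, 2.3]
opening: 0.084
grasp_force: 31.2
```

Emit:
play_rows(dp=[[0, 0, 0], [0, 0, 0], [0, 0, 0], [0, 0, 0], [0, 0, 0]], rot=[[0, 0, 0], [0, 0, 0], [0, 0, 0], [0, 0, 0], [0, 0, 0]], fingers=0.35)

```text
clock: 13.52
eef_pos: [505.9, 204.4, 30.0]
tcp_rot: [3.142, 0.0, 0.107]
contact_force: [0.0, -0.6, -0.1]
opening: 0.351
grasp_force: 0.0
```

Emit:
play_rows(dp=[[0, 0, -0.3], [0, 0, -0.9], [0, 0, -1.6], [0, 0, -2.3], [0, 0, -3]], rot=[[0, 0, 0], [0, 0, 0], [0, 0, 0], [0, 0, 0], [0, 0, 0]])

```text
clock: 13.93
eef_pos: [505.7, 204.3, 152.1]
tcp_rot: [3.142, -0.0, 0.107]
contact_force: [-0.2, 1.1, -0.2]
opening: 0.349
grasp_force: 0.0
```

Run:
```python
from h import *
plan((464.1,396.8,150,96.4))
```

```text
(464.1, 396.8, 150, 96.4) dp [-0.13, -1.22, 0.01] rot [0.0, 0.0, -3.76]
(464.1, 396.8, 150, 96.4) dp [0.35, -1.18, 0.02] rot [0.0, 0.0, -3.76]
(464.1, 396.8, 150, 96.4) dp [0.78, -0.96, 0.01] rot [0.0, 0.0, -3.76]
(464.1, 396.8, 150, 96.4) dp [1.08, -0.59, 0.01] rot [0.0, 0.0, -3.77]
```

Emit:
play_rows(dp=[[-0.03, -0.24, 0], [-0.05, -0.49, 0], [-0.08, -0.73, 0], [-0.1, -0.98, 0.01], [-0.13, -1.22, 0.01]], rot=[[0, 0, -0.75], [0, 0, -1.5], [0, 0, -2.25], [0, 0, -3], [0, 0, -3.76]], fingers=0.6)

```text
clock: 14.35
eef_pos: [495.5, 252.8, 150.8]
tcp_rot: [-3.142, -0.001, 0.504]
contact_force: [-0.0, 0.1, 0.8]
opening: 0.602
grasp_force: 0.0
```

Emit:
play_rows(dp=[[0.07, -0.24, 0], [0.14, -0.47, 0], [0.21, -0.71, 0], [0.28, -0.94, 0.01], [0.35, -1.18, 0.02]], rot=[[0, 0, -0.75], [0, 0, -1.5], [0, 0, -2.25], [0, 0, -3], [0, 0, -3.76]])

```text
clock: 14.77
eef_pos: [485.2, 300.9, 149.8]
tcp_rot: [3.141, -0.001, 0.898]
contact_force: [0.4, 0.2, -0.7]
opening: 0.6
grasp_force: 0.0
```

Emit:
play_rows(dp=[[0.16, -0.19, 0], [0.31, -0.38, 0], [0.47, -0.58, 0], [0.62, -0.77, 0.01], [0.78, -0.96, 0.01]], rot=[[0, 0, -0.75], [0, 0, -1.5], [0, 0, -2.25], [0, 0, -3], [0, 0, -3.76]])

```text
clock: 15.18
eef_pos: [474.6, 349.3, 149.4]
tcp_rot: [3.141, -0.0, 1.292]
contact_force: [-0.8, -0.6, -0.1]
opening: 0.601
grasp_force: 0.0
```

Emit:
play_rows(dp=[[0.22, -0.12, 0], [0.43, -0.24, 0], [0.65, -0.35, 0], [0.86, -0.47, 0.01], [1.08, -0.59, 0.01]], rot=[[0, 0, -0.75], [0, 0, -1.5], [0, 0, -2.25], [0, 0, -3], [0, 0, -3.77]])

```text
clock: 15.6
eef_pos: [464.0, 397.3, 149.0]
tcp_rot: [3.141, -0.0, 1.687]
contact_force: [-0.5, 0.1, 0.3]
opening: 0.598
grasp_force: 0.0
```

Emit:
play_rows(dp=[[0, 0, 0], [0, 0, 0], [0, 0, 0]], rot=[[0, 0, 0], [0, 0, 0], [0, 0, 0]])

```text
clock: 15.85
eef_pos: [464.2, 396.5, 148.5]
tcp_rot: [3.142, 0.0, 1.68]
contact_force: [0.4, -0.5, -0.5]
opening: 0.6
grasp_force: 0.0
```

Run:
```python
from h import *
f=cam("wrist")
for s in (50,60): print(seg(f,510,520,230,75,3,6.5,s)[1], seg(f,610,500,200,60,3,5.5,s)[1])
b=max(seg(f,510,520,230,75,3,6.5,50)[1],key=lambda t:t[2])
plan((b[0],b[1],25,b[4]),(b[0],b[1],3.5,b[4]))
```

```text
[(464.1, 395.3, 165.8, 13.2, np.float32(96.8))] [(569.2, 385.8, 171.0, 37.7, np.float32(90.0))]
[(464.1, 395.2, 166.3, 13.6, np.float32(96.7))] [(569.5, 386.0, 171.3, 38.3, np.float32(90.0))]
(464.1, 395.3, 25, np.float32(96.8)) dp [-0.02, -0.01, 3.08] rot [0.0, 0.0, -0.09]
(464.1, 395.3, 3.5, np.float32(96.8)) dp [0.0, 0.0, 0.54] rot [0.0, 0.0, 0.0]
```

Emit:
play_rows(dp=[[-0.02, -0.01, 0.8], [-0.02, -0.01, 1.6], [-0.02, -0.01, 2.4], [-0.02, -0.01, 3.08], [-0.02, -0.01, 3.08]], rot=[[0, 0, -0.09], [0, 0, -0.09], [0, 0, -0.09], [0, 0, -0.09], [0, 0, -0.09]])

```text
clock: 16.32
eef_pos: [461.2, 393.0, 20.1]
tcp_rot: [-3.135, 0.005, 1.69]
contact_force: [-0.3, -2.0, -0.1]
opening: 0.599
grasp_force: 0.0
```

Emit:
play_rows(dp=[[0, 0, 0.2], [0, 0, 0.4], [0, 0, 0.54], [0, 0, 0.54], [0, 0, 0.54]], rot=[[0, 0, 0], [0, 0, 0], [0, 0, 0], [0, 0, 0], [0, 0, 0]])

```text
clock: 16.73
eef_pos: [464.3, 396.3, 4.0]
tcp_rot: [3.141, -0.0, 1.692]
contact_force: [0.2, -0.4, 0.5]
opening: 0.598
grasp_force: 0.0
```

Emit:
play_rows(dp=[[0, 0, 0], [0, 0, 0], [0, 0, 0], [0, 0, 0], [0, 0, 0]], rot=[[0, 0, 0], [0, 0, 0], [0, 0, 0], [0, 0, 0], [0, 0, 0]], fingers=0, grip_force=45)

```text
clock: 17.15
eef_pos: [464.3, 396.4, 4.0]
tcp_rot: [3.141, -0.001, 1.692]
contact_force: [-0.6, -0.8, 6.2]
opening: 0.133
grasp_force: 45.8
```

Emit:
play_rows(dp=[[0, 0, 0], [0, 0, 0], [0, 0, 0]], rot=[[0, 0, 0], [0, 0, 0], [0, 0, 0]])

```text
clock: 17.4
eef_pos: [464.2, 396.4, 4.0]
tcp_rot: [3.141, -0.001, 1.692]
contact_force: [-0.7, -1.8, 6.2]
opening: 0.137
grasp_force: 45.8
```

Run:
```python
from h import *
s=telemetry.sense();p=s["eef_pos"];y=np.degrees(s["tcp_rot"][2])
plan((p[0],p[1],150,y),(*REST["red"],150,YAW))
```

```text
(np.float64(464.235971076497), np.float64(396.4046711371918), 150, np.float64(96.95752808613565)) dp [0.0, 0.0, -3.65] rot [0.01, -0.01, 0.0]
(np.float64(527.6447499999999), np.float64(9.946000000000012), 150, 6.09) dp [-2.45, 0.1, 0.0] rot [0.0, 0.0, 3.79]
(np.float64(527.6447499999999), np.float64(9.946000000000012), 150, 6.09) dp [-2.21, 1.04, 0.0] rot [0.0, 0.0, 3.78]
(np.float64(527.6447499999999), np.float64(9.946000000000012), 150, 6.09) dp [-1.65, 1.81, 0.0] rot [0.0, 0.0, 3.79]
(np.float64(527.6447499999999), np.float64(9.946000000000012), 150, 6.09) dp [-0.81, 2.31, 0.01] rot [0.0, 0.0, 3.78]
```

Emit:
play_rows(dp=[[0, 0, -0.3], [0, 0, -1.1], [0, 0, -2], [0, 0, -2.9], [0, 0, -3.65]], rot=[[0, 0, 0], [0, 0, 0], [0, 0, 0], [0, 0, 0], [0, 0, 0]])

```text
clock: 17.82
eef_pos: [464.0, 396.2, 152.3]
tcp_rot: [3.141, -0.001, 1.692]
contact_force: [0.4, 0.6, -1.1]
opening: 0.134
grasp_force: 45.0
```

Emit:
play_rows(dp=[[-0.49, 0.02, 0], [-0.98, 0.04, 0], [-1.47, 0.06, 0], [-1.96, 0.08, 0], [-2.45, 0.1, 0]], rot=[[0, 0, 0.76], [0, 0, 1.52], [0, 0, 2.27], [0, 0, 3.03], [0, 0, 3.79]])

```text
clock: 18.23
eef_pos: [479.6, 298.3, 150.0]
tcp_rot: [3.141, -0.0, 1.292]
contact_force: [-1.0, -0.1, -0.8]
opening: 0.135
grasp_force: 45.0
```

Emit:
play_rows(dp=[[-0.44, 0.21, 0], [-0.88, 0.42, 0], [-1.33, 0.62, 0], [-1.77, 0.83, 0], [-2.21, 1.04, 0]], rot=[[0, 0, 0.76], [0, 0, 1.52], [0, 0, 2.27], [0, 0, 3.03], [0, 0, 3.78]])

```text
clock: 18.65
eef_pos: [495.6, 201.9, 149.9]
tcp_rot: [3.141, -0.0, 0.896]
contact_force: [-0.6, 0.2, -0.6]
opening: 0.133
grasp_force: 45.0
```

Emit:
play_rows(dp=[[-0.33, 0.36, 0], [-0.66, 0.72, 0], [-0.99, 1.09, 0], [-1.32, 1.45, 0], [-1.65, 1.81, 0]], rot=[[0, 0, 0.76], [0, 0, 1.52], [0, 0, 2.27], [0, 0, 3.03], [0, 0, 3.79]])

```text
clock: 19.07
eef_pos: [511.3, 105.2, 149.9]
tcp_rot: [3.142, -0.0, 0.499]
contact_force: [0.6, 0.0, -1.0]
opening: 0.129
grasp_force: 45.0
```

Emit:
play_rows(dp=[[-0.16, 0.46, 0], [-0.32, 0.92, 0], [-0.49, 1.39, 0], [-0.65, 1.85, 0], [-0.81, 2.31, 0]], rot=[[0, 0, 0.76], [0, 0, 1.52], [0, 0, 2.27], [0, 0, 3.03], [0, 0, 3.78]])

```text
clock: 19.48
eef_pos: [527.4, 8.6, 149.9]
tcp_rot: [-3.142, -0.0, 0.103]
contact_force: [0.1, -0.1, -0.7]
opening: 0.13
grasp_force: 45.0
```

Emit:
play_rows(dp=[[0, 0, 0], [0, 0, 0], [0, 0, 0]], rot=[[0, 0, 0], [0, 0, 0], [0, 0, 0]])

```text
clock: 19.73
eef_pos: [527.3, 9.9, 149.6]
tcp_rot: [-3.141, -0.0, 0.108]
contact_force: [0.4, 0.2, -1.5]
opening: 0.134
grasp_force: 45.0
```

Run:
```python
from h import *
f=cam("wrist");cv2.imwrite("pics/w3.png",f["color"][...,::-1])
x,y=REST["red"]
s=telemetry.sense();z=s["eef_pos"][2]
print(rel(f,(318,100),z+2.5),rel(f,(318,95),z+2.5),rel(f,(318,90),z+2.5))
plan((x,y,58,YAW),(x,y,31.6,YAW))
```

```text
[72.3  1.3 -2.5] [74.3  1.3 -2.5] [76.2  1.3 -2.5]
(np.float64(527.6447499999999), np.float64(9.946000000000012), 58, 6.09) dp [0.01, 0.01, 2.29] rot [0.0, 0.0, 0.02]
(np.float64(527.6447499999999), np.float64(9.946000000000012), 31.6, 6.09) dp [0.0, 0.0, 0.66] rot [0.0, 0.0, 0.0]
```

View pics/w3.png

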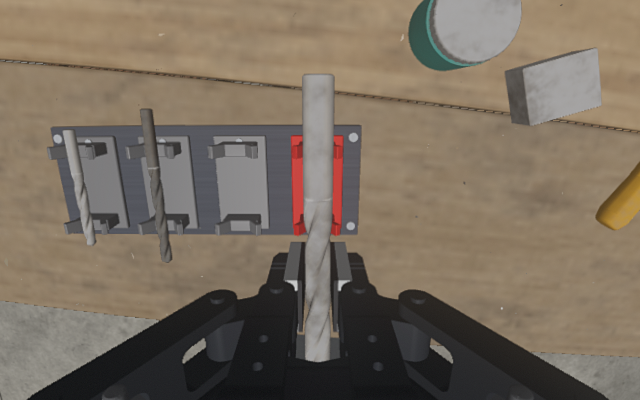

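bit_8 and bit_9 lie in their rests. bit_13 is held over the red rest, its end at row 74, which puts it +82.4 mm from the TCP, so it is centred. Next I lower it.

Emit:
play_rows(dp=[[0.01, 0.01, 0.6], [0.01, 0.01, 1.3], [0.01, 0.01, 2], [0.01, 0.01, 2.29], [0.01, 0.01, 2.29]], rot=[[0, 0, 0], [0, 0, 0], [0, 0, 0], [0, 0, 0], [0, 0, 0]])

```text
clock: 20.2
eef_pos: [525.8, 10.0, 55.4]
tcp_rot: [-3.141, 0.005, 0.108]
contact_force: [-0.4, -0.1, -1.5]
opening: 0.132
grasp_force: 44.9
```

Emit:
play_rows(dp=[[0, 0, 0.18], [0, 0, 0.36], [0, 0, 0.54], [0, 0, 0.64], [0, 0, 0.66]], rot=[[0, 0, 0], [0, 0, 0], [0, 0, 0], [0, 0, 0], [0, 0, 0]])

```text
clock: 20.62
eef_pos: [528.3, 9.3, 31.9]
tcp_rot: [-3.142, -0.0, 0.107]
contact_force: [-5.0, 0.6, 15.4]
opening: 0.133
grasp_force: 47.0
```

Emit:
play_rows(dp=[[0, 0, 0], [0, 0, 0]], rot=[[0, 0, 0], [0, 0, 0]])

```text
clock: 20.78
eef_pos: [528.3, 9.3, 32.0]
tcp_rot: [-3.141, -0.001, 0.107]
contact_force: [-2.1, 1.2, 4.7]
opening: 0.135
grasp_force: 45.7
```

Emit:
play_rows(dp=[[0, 0, 0], [0, 0, 0], [0, 0, 0], [0, 0, 0], [0, 0, 0]], rot=[[0, 0, 0], [0, 0, 0], [0, 0, 0], [0, 0, 0], [0, 0, 0]], fingers=0.38)

```text
clock: 21.2
eef_pos: [528.0, 9.2, 31.3]
tcp_rot: [3.142, -0.0, 0.107]
contact_force: [-0.6, -0.1, 0.6]
opening: 0.381
grasp_force: 0.0
```

Emit:
play_rows(dp=[[0, 0, -0.3], [0, 0, -0.9], [0, 0, -1.6], [0, 0, -2.3], [0, 0, -3]], rot=[[0, 0, 0], [0, 0, 0], [0, 0, 0], [0, 0, 0], [0, 0, 0]])

```text
clock: 21.62
eef_pos: [527.7, 9.2, 153.3]
tcp_rot: [-3.142, 0.0, 0.107]
contact_force: [0.5, 0.0, -0.1]
opening: 0.384
grasp_force: 0.0
```

Run:
```python
from h import *
plan((569.2,397.1,150,83.2))
```

```text
(569.2, 397.1, 150, 83.2) dp [0.69, -3.18, 0.03] rot [0.0, 0.0, -4.28]
(569.2, 397.1, 150, 83.2) dp [1.99, -2.56, 0.03] rot [0.0, 0.0, -4.28]
(569.2, 397.1, 150, 83.2) dp [2.92, -1.45, 0.02] rot [0.0, 0.0, -4.29]
```

Emit:
play_rows(dp=[[0.14, -0.64, 0], [0.28, -1.27, 0.01], [0.41, -1.91, 0.01], [0.55, -2.54, 0.02], [0.69, -3.18, 0.03]], rot=[[0, 0, -0.86], [0, 0, -1.71], [0, 0, -2.57], [0, 0, -3.42], [0, 0, -4.28]], fingers=0.6)

```text
clock: 22.03
eef_pos: [541.9, 139.8, 151.2]
tcp_rot: [3.141, -0.001, 0.559]
contact_force: [0.6, -1.1, -0.1]
opening: 0.601
grasp_force: 0.0
```

Emit:
play_rows(dp=[[0.4, -0.51, 0], [0.8, -1.02, 0.01], [1.19, -1.54, 0.01], [1.59, -2.05, 0.02], [1.99, -2.56, 0.03]], rot=[[0, 0, -0.86], [0, 0, -1.71], [0, 0, -2.57], [0, 0, -3.42], [0, 0, -4.28]])

```text
clock: 22.45
eef_pos: [555.4, 269.0, 149.8]
tcp_rot: [3.141, -0.0, 1.008]
contact_force: [0.6, -0.5, 0.6]
opening: 0.603
grasp_force: 0.0
```

Emit:
play_rows(dp=[[0.58, -0.29, 0], [1.17, -0.58, 0.01], [1.75, -0.87, 0.01], [2.34, -1.16, 0.02], [2.92, -1.45, 0.02]], rot=[[0, 0, -0.86], [0, 0, -1.71], [0, 0, -2.57], [0, 0, -3.42], [0, 0, -4.29]])

```text
clock: 22.87
eef_pos: [569.3, 398.6, 149.0]
tcp_rot: [3.141, -0.0, 1.457]
contact_force: [0.9, 0.1, -1.0]
opening: 0.602
grasp_force: 0.0
```

Emit:
play_rows(dp=[[0, 0, 0], [0, 0, 0], [0, 0, 0]], rot=[[0, 0, 0], [0, 0, 0], [0, 0, 0]])

```text
clock: 23.12
eef_pos: [569.1, 396.8, 148.4]
tcp_rot: [-3.141, 0.001, 1.452]
contact_force: [-0.0, 0.3, -0.4]
opening: 0.604
grasp_force: 0.0
```

Run:
```python
from h import *
f=cam("wrist");cv2.imwrite("pics/w4.png",f["color"][...,::-1])
for s in (45,50,60): print(seg(f,600,500,200,60,3,5.5,s)[1])
b=max(seg(f,600,500,200,60,3,5.5,50)[1],key=lambda t:t[2])
plan((b[0],b[1],25,b[4]),(b[0],b[1],3,b[4]))
```

```text
[(568.9, 397.0, 149.1, 10.4, np.float32(83.1))]
[(569.0, 397.0, 149.1, 10.5, np.float32(83.3))]
[(569.0, 396.8, 150.1, 11.1, np.float32(83.3))]
(569.0, 397.0, 25, np.float32(83.3)) dp [0.02, -0.01, 3.08] rot [0.0, 0.01, -0.03]
(569.0, 397.0, 3, np.float32(83.3)) dp [0.0, 0.0, 0.55] rot [0.0, 0.0, 0.0]
```

View pics/w4.png

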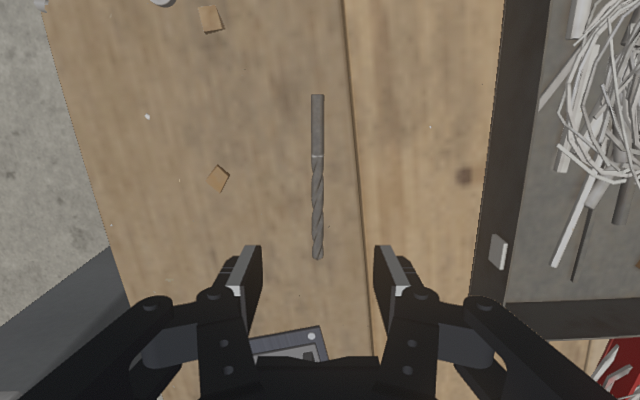

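bit_11 is centred (column 318, rows 95–258), with the toolbox well clear to the right. Next I descend.

Emit:
play_rows(dp=[[0, -0.01, 0.8], [0, -0.01, 1.6], [0, -0.01, 2.4], [0, -0.01, 3.08], [0, -0.01, 3.08]], rot=[[0, 0, -0.03], [0, 0, -0.03], [0, 0, -0.03], [0, 0, -0.03], [0, 0, -0.03]])

```text
clock: 23.58
eef_pos: [565.8, 393.7, 19.5]
tcp_rot: [-3.135, 0.006, 1.454]
contact_force: [-0.6, -1.2, -0.8]
opening: 0.6
grasp_force: 0.0
```

Emit:
play_rows(dp=[[0, 0, 0.2], [0, 0, 0.4], [0, 0, 0.55], [0, 0, 0.55], [0, 0, 0.55]], rot=[[0, 0, 0], [0, 0, 0], [0, 0, 0], [0, 0, 0], [0, 0, 0]])

```text
clock: 24.0
eef_pos: [569.4, 397.6, 3.7]
tcp_rot: [3.141, -0.001, 1.455]
contact_force: [-0.4, -0.1, -0.8]
opening: 0.598
grasp_force: 0.0
```

Emit:
play_rows(dp=[[0, 0, 0], [0, 0, 0], [0, 0, 0], [0, 0, 0], [0, 0, 0]], rot=[[0, 0, 0], [0, 0, 0], [0, 0, 0], [0, 0, 0], [0, 0, 0]], fingers=0)

```text
clock: 24.42
eef_pos: [569.4, 397.6, 3.6]
tcp_rot: [3.141, -0.001, 1.456]
contact_force: [-0.4, -0.9, 5.0]
opening: 0.109
grasp_force: 45.0
```

Emit:
play_rows(dp=[[0, 0, 0], [0, 0, 0], [0, 0, 0]], rot=[[0, 0, 0], [0, 0, 0], [0, 0, 0]])

```text
clock: 24.67
eef_pos: [569.4, 397.7, 3.6]
tcp_rot: [3.141, -0.001, 1.456]
contact_force: [-0.3, -0.0, 5.4]
opening: 0.11
grasp_force: 45.0
```

Run:
```python
from h import *
s=telemetry.sense();p=s["eef_pos"];y=np.degrees(s["tcp_rot"][2])
plan((p[0],p[1],150,y),(*REST["b"],150,YAW))
```

```text
(np.float64(569.4058481491028), np.float64(397.6624513874988), 150, np.float64(83.39946140556253)) dp [0.0, 0.0, -3.66] rot [0.01, -0.01, 0.0]
(np.float64(520.74825), np.float64(74.58200000000001), 150, 6.09) dp [-2.72, -0.09, 0.0] rot [0.0, 0.0, 4.29]
(np.float64(520.74825), np.float64(74.58200000000001), 150, 6.09) dp [-2.49, 1.1, 0.0] rot [0.0, 0.0, 4.3]
(np.float64(520.74825), np.float64(74.58200000000001), 150, 6.09) dp [-1.77, 2.07, 0.0] rot [0.0, 0.0, 4.29]
```

Emit:
play_rows(dp=[[0, 0, -0.3], [0, 0, -1.1], [0, 0, -2], [0, 0, -2.9], [0, 0, -3.66]], rot=[[0, 0, 0], [0, 0, 0], [0, 0, 0], [0, 0, 0], [0, 0, 0]])

```text
clock: 25.08
eef_pos: [569.2, 397.5, 152.3]
tcp_rot: [3.141, -0.001, 1.456]
contact_force: [1.6, 0.6, -0.0]
opening: 0.112
grasp_force: 44.3
```

Emit:
play_rows(dp=[[-0.54, -0.02, 0], [-1.09, -0.04, 0], [-1.63, -0.05, 0], [-2.18, -0.07, 0], [-2.72, -0.09, 0]], rot=[[0, 0, 0.86], [0, 0, 1.72], [0, 0, 2.57], [0, 0, 3.43], [0, 0, 4.29]])

```text
clock: 25.5
eef_pos: [552.5, 288.6, 149.9]
tcp_rot: [3.142, -0.0, 1.002]
contact_force: [0.1, 0.1, -0.9]
opening: 0.11
grasp_force: 44.3
```

Emit:
play_rows(dp=[[-0.5, 0.22, 0], [-1, 0.44, 0], [-1.49, 0.66, 0], [-1.99, 0.88, 0], [-2.49, 1.1, 0]], rot=[[0, 0, 0.86], [0, 0, 1.72], [0, 0, 2.58], [0, 0, 3.44], [0, 0, 4.3]])

```text
clock: 25.92
eef_pos: [536.4, 181.0, 149.8]
tcp_rot: [3.142, -0.0, 0.552]
contact_force: [-0.4, 0.1, -0.4]
opening: 0.114
grasp_force: 44.3
```

Emit:
play_rows(dp=[[-0.35, 0.41, 0], [-0.71, 0.83, 0], [-1.06, 1.24, 0], [-1.42, 1.66, 0], [-1.77, 2.07, 0]], rot=[[0, 0, 0.86], [0, 0, 1.72], [0, 0, 2.57], [0, 0, 3.43], [0, 0, 4.29]])

```text
clock: 26.33
eef_pos: [520.0, 73.3, 149.9]
tcp_rot: [-3.142, -0.0, 0.102]
contact_force: [0.4, 0.4, -0.7]
opening: 0.108
grasp_force: 44.3
```

Emit:
play_rows(dp=[[0, 0, 0], [0, 0, 0], [0, 0, 0]], rot=[[0, 0, 0], [0, 0, 0], [0, 0, 0]])

```text
clock: 26.58
eef_pos: [520.6, 74.6, 149.7]
tcp_rot: [-3.141, -0.001, 0.108]
contact_force: [-0.5, 0.4, -0.6]
opening: 0.11
grasp_force: 44.3
```

Run:
```python
from h import *
f=cam("wrist");cv2.imwrite("pics/w5.png",f["color"][...,::-1])
x,y=REST["b"]
s=telemetry.sense();z=s["eef_pos"][2]
for v in(110,100,95): print(v,rel(f,(318,v),z+1.9))
plan((x,y,58,YAW),(x,y,31.3,YAW))
```

```text
110 [68.3  1.3 -1.9]
100 [72.3  1.3 -1.9]
95 [74.2  1.3 -1.9]
(np.float64(520.74825), np.float64(74.58200000000001), 58, 6.09) dp [0.0, 0.01, 2.29] rot [0.0, -0.01, 0.02]
(np.float64(520.74825), np.float64(74.58200000000001), 31.3, 6.09) dp [0.0, 0.0, 0.67] rot [0.0, 0.0, 0.0]
```

View pics/w5.png

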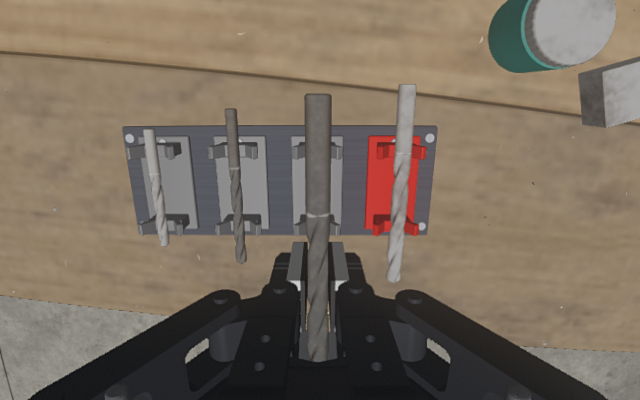

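bit_8, bit_9 and bit_13 all lie in their forks. bit_11 is held over the free rest, its end at row 94 (+74.6 mm), so it is centred. Next I lower it and release.

Emit:
play_rows(dp=[[0, 0.01, 0.6], [0, 0.01, 1.3], [0, 0.01, 2], [0, 0.01, 2.29], [0, 0.01, 2.29]], rot=[[0, 0, 0], [0, 0, 0], [0, 0, 0], [0, 0, 0], [0, 0, 0]])

```text
clock: 27.05
eef_pos: [518.5, 74.4, 55.3]
tcp_rot: [3.142, 0.005, 0.108]
contact_force: [-0.9, 0.0, -0.5]
opening: 0.111
grasp_force: 44.3
```

Emit:
play_rows(dp=[[0, 0, 0.18], [0, 0, 0.36], [0, 0, 0.54], [0, 0, 0.65], [0, 0, 0.67]], rot=[[0, 0, 0], [0, 0, 0], [0, 0, 0], [0, 0, 0], [0, 0, 0]])

```text
clock: 27.47
eef_pos: [520.9, 74.0, 31.5]
tcp_rot: [-3.141, -0.001, 0.107]
contact_force: [-4.2, -0.1, 14.6]
opening: 0.112
grasp_force: 46.3
```

Emit:
play_rows(dp=[[0, 0, 0], [0, 0, 0]], rot=[[0, 0, 0], [0, 0, 0]])

```text
clock: 27.63
eef_pos: [520.9, 74.0, 31.5]
tcp_rot: [-3.141, -0.001, 0.107]
contact_force: [-1.8, 0.8, 5.1]
opening: 0.107
grasp_force: 45.0
```

Emit:
play_rows(dp=[[0, 0, 0], [0, 0, 0], [0, 0, 0], [0, 0, 0], [0, 0, 0]], rot=[[0, 0, 0], [0, 0, 0], [0, 0, 0], [0, 0, 0], [0, 0, 0]], fingers=0.35)

```text
clock: 28.05
eef_pos: [520.5, 73.9, 30.9]
tcp_rot: [3.142, 0.0, 0.107]
contact_force: [0.3, -1.0, -0.9]
opening: 0.355
grasp_force: 0.0
```

Emit:
play_rows(dp=[[0, 0, -0.3], [0, 0, -0.9], [0, 0, -1.6], [0, 0, -2.3], [0, 0, -3]], rot=[[0, 0, 0], [0, 0, 0], [0, 0, 0], [0, 0, 0], [0, 0, 0]])

```text
clock: 28.47
eef_pos: [520.1, 73.9, 152.9]
tcp_rot: [3.142, 0.0, 0.107]
contact_force: [0.5, 0.3, -0.1]
opening: 0.346
grasp_force: 0.0
```

Emit:
play_rows(dp=[[-0.8, 0, -0.5], [-1.6, 0, -1], [-2.4, 0, -1], [-2.4, 0, -1], [-2.4, 0, -1]], rot=[[0, 0, 0], [0, 0, 0], [0, 0, 0], [0, 0, 0], [0, 0, 0]])

```text
clock: 28.88
eef_pos: [424.0, 63.6, 192.0]
tcp_rot: [-3.142, -0.001, 0.107]
contact_force: [-0.1, -0.7, -0.5]
opening: 0.347
grasp_force: 0.0
```

Run:
```python
from h import *
f=cam("wrist");im=ortho(f,640,260,300,220,2.6,34);cv2.imwrite("pics/w6.png",im[...,::-1])
# bit axis z: 34; print expected rest centres in this picture
for k,v in REST.items(): print(k,((260-v[1])*2.6).round(),((640-v[0])*2.6).round())
```

```text
red 650.0 292.0
b 482.0 310.0
a 314.0 328.0
end 146.0 346.0
```

View pics/w6.png

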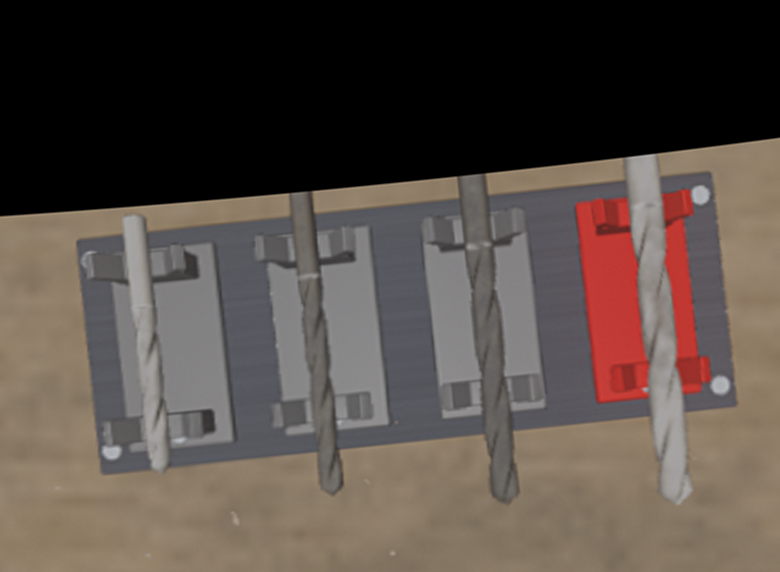

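The rectified view shows all four bits lying in both forks, in the right order, with centres within about 1.5 mm of the rest centres. The arm is clear, so I'm handing in.

```bash
python3 -c "
from rig import r
print(r.sign_off())"
```

```text
the job is handed in; nothing more can be done
None
```

All four bits lie in their rests in order of size, from bit_13 in the red rest through bit_11 and bit_9 to bit_8 at the far end, each with its middle within about 1.5 mm of the rest's middle; the arm never touched the jar or the tape measure, and I handed the job in at about 29 s of the allowed 96 s.

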